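Unlock the counter drawer by its click dial and pull it open

ROBOT

A 6-joint arm with a two-finger parallel gripper is mounted at the origin on a cart in front of the work surface, level with it; the furniture and walls round the work are solid. World frame = base frame: x ahead of the robot, y to its left, z up, the work surface at z = 0. Lengths are in m, angles in rad, forces in N, time in s.
With the tool pointing down it reaches from about 0.35 to 0.85 m from the base axis. Payload 8.1 kg.
Tool frame: the origin (TCP) lies between the finger pads; the fingertips stand 14 mm ahead of it and the grasp point (between the pads) lies 5 mm behind it (robot.tip_reach is the z of the fingertips in the tool frame, in m); z points along the fingers, y is the line along which they close (so a half turn about z gives the same grasp; the last joint's range is limited). The gripper opens to 93 mm and grips with 3 to 60 N. Pads are 15 mm wide; open, the fingers measure 128 mm over their backs; the gripper's body (75 mm by 188 mm) begins 65 mm behind the grasp point.
Start: joints at [-1.336, 0.13, 1.488, -0, 1.523, -0.085], TCP at [0.189, -0.57, 0.233] pointing down, gripper open.
Joint ranges: [-2.96, 2.96], [-0.89, 2.26], [0.02, 2.5], [-1.34, 4.48], [0, 2.73], [-2.66, 2.66]. Speed limits (rad/s): [2.39, 2.39, 2.79, 3.14, 3.14, 3.14].

INTERFACE

Orientations are given as a rotation vector (axis times angle).
In Python, from plant import robot gives the robot as it stands. The module is installed in compiled form; this text tells all that it offers.
- The arm moves only by the shell command python3 -m handwheel 'ROWS' [FORCE]. ROWS is JSON, a list of rows, each a list of 7 numbers: the closure, from -1 (fully open) to 1 (shut), then the shift along the tool's x, y, z each as a share of 100 cm, from -1 to 1, then the turn, a rotation vector about the tool's x, y, z each as a share of 180 degrees, from -1 to 1. In form: [[grip, tx, ty, tz, rx, ry, rz], ...]. A call has 1 to 20 rows; each row is the pose to reach, as a shift and turn from the pose commanded when the call began, along the tool's axes at that moment, turning the shorter way round; what a row does not reach only later rows make up. A row lasts 1/8 s, in which the tool goes at most 62.5 mm and 10.7 degrees, less where a joint would pass 70% of its speed; a pose out of reach is approached as far as the arm can. A call with a number of a shift or a turn outside -1 to 1 is refused whole. A call with a gripper value outside its range is refused whole. The fingers move at their own pace and stop on an object; FORCE is the grip in N (left out, the last holds). Time passes only in rows, so rows that repeat a pose let the fingers close. It gives the time, the measured TCP pose, the force, the opening and the grip force at its end, in the units of the state.
- robot.read_state(): the state, without advancing time (a new reading comes with each control period).
- robot.read_camera(name): name is "side" or "top" or "wrist"; returns a dict with "frame" (384x512x3 uint8, red, green, blue), "fx", "fy", "cx", "cy" (pixels), "rvec" (rotation vector, rad) and "tvec" (3), from world to camera coordinates, as OpenCV has them; the wrist camera has in their place "T_tool_cam" (4x4, takes a point from camera to tool coordinates, whose origin is the TCP and whose axes are the flange's). Camera axes: x right, y down, z forward; pixel columns grow to the right and rows downward; lengths in m; the calibration is good to about 2 mm. A picture is of the moment at which its call begins: read the wrist's pose just before it. There is no depth.
- robot.close_job(): hands the job in; it is judged then, once.
Trained networks look in a picture, given as the dict that the camera call returned (one of the last four; its "shot" number tells which), for a name from the list of things; names that differ only in an ending like _2 or _b are one class to them, and where a whole thing is asked for, a point or a joint stands for the part that bears it (a point fixed in the world has none). Each returns a list of dicts, best first, with "conf" (0 to 1); they miss things now and then, are a little off and sometimes report something else, mostly with a low value. They report only what shows in the picture. A call takes as long as a camera call.
- robot.regions_of(picture, name): "mask" (384x512 bool, what is visible of it) and "rect" ([left, top, right, bottom] in pixels, round what is visible of it).
The state is a dict: "t": time; "q": joint angles; "dq": joint speeds; "joint_torque": joint torques, N m; "tool_pos": TCP position; "orientation": TCP orientation; "force": force on the tool from outside, world axes, zero at the start; "wrist_torque": the same for the moment, N m; "opening": finger opening in m; "gripper_force": force on a finger pad.
Only numpy, scipy, OpenCV 4.12 (cv2) and the standard library are available. Lean on these libraries where they do the work, as an engineer would, in place of code of your own. Each camera call takes 0.05 s, during which the arm holds its last target. There are 200 camera calls.

TASK

Open the small locked drawer unit on the left of the worktop. It has a blank round click dial on top: wound anticlockwise as far as it goes and then turned three clicks clockwise, it frees the drawer. Then pull the drawer fully open by its bar handle and leave it so, without knocking over the salt shaker that stands on the unit.

Things in the scene. Friction and masses are not known exactly. Their poses are not given: they have to be found in the camera images.
- unit: wooden drawer unit, 180 mm deep (its x), 150 mm wide (y), 70 mm high, fixed to the worktop. Origin: centre of its underside. Its +x points to its back; the drawer front is in the face 90 mm on its -x side and flush with it. Loose coffee pods lie in the drawer. The salt shaker stands on the rear half of its top.
- dial_axis (a point): point on the dial's vertical axis half-way up it, 18 mm above the unit's top, 40 mm behind the drawer front. The dial: black, round, finely ribbed, no mark, diameter 40 mm, 27 mm high, on a flat aluminium disc of diameter 60 mm, 4 mm thick, on the unit's top. This point belongs to the fixed unit, it does not turn with the dial: the dial's angle is not reported.
- dial_top (a point): middle of the dial's top face (also fixed to the unit). The dial turns 168 degrees between hard stops, a click every 24 degrees: click 0 at the anticlockwise stop, 7 at the clockwise one. It turns at some 0.2 N m and settles in the nearest click when let go. It starts between clicks 4 and 6. Only at click 3 (72 degrees clockwise from above, within about 7) is the drawer free.
- handle (a point): middle of the drawer's handle: a level steel bar of diameter 10 mm, 72 mm long, along the unit's y, its axis 42 mm in front of the drawer front (37 mm clear gap behind the bar) and 22 mm below the unit's top. Moves with the drawer.
- drawer (a joint): how far the drawer is pulled out along the unit's -x, in m: 0 shut, 0.09 fully open at its stop. Friction about 2 N, no spring; while locked it has about 3 mm of play and then stands firm.
- salt_mid (a point): salt shaker, diameter 44 mm, 90 mm high, loose on the rear half of the unit's top, 105 to 110 mm behind the dial's axis; point on its axis half-way up; z along the axis.

How it is judged:
By the outcome, as a careful person would: the job done as asked, in the order asked, and still so for the second after the job is handed in, with the robot touching nothing.
It also fails if it takes over 72 s, if anything falls off the work surface, if the arm or the gripper's body presses on something with over 40 N, if the wrist force passes 120 N, or if a joint passes its speed limit or range.

## Working session

There is one attempt and no reset: what is moved stays moved. The work goes in short steps, Python scripts to look and compute and a shell command to move; the robot and the scene stay as the last step left them, time stands still between calls to the robot, and variables do not carry over. Pictures are saved under pics/ and viewed, at most 10 in all, crops included, and the job is handed in when it is done.

```bash
mkdir -p pics
python3 - <<'E'
from plant import robot
import cv2,numpy as np
s=robot.read_state(); print(s['t'],s['tool_pos'],s['orientation'],s['opening'])
ims=[]
for c in ["side","top"]:
    p=robot.read_camera(c); ims.append(p['frame'])
    print(c,p['fx'],p['fy'],p['cx'],p['cy'],p['rvec'],p['tvec'])
    for n in ["unit","dial_top","handle","salt_mid"]:
        for r in robot.regions_of(p,n)[:2]:
            m=r['mask']; ys,xs=np.nonzero(m)
            print(n,round(r['conf'],2),r['rect'],xs.mean().round(1),ys.mean().round(1),m.sum())
cv2.imwrite('pics/a.png',cv2.resize(np.vstack(ims)[:,:,::-1],None,fx=.78,fy=.78)); cv2.imwrite('pics/top.png',ims[1][:,:,::-1])
cv2.imwrite('pics/side.png',ims[0][:,:,::-1])
E
```

```text
0.0 [ 0.18853065 -0.56905578  0.23161115] [-3.09976871e+00 -4.99943847e-01  2.25051381e-04] 0.09286917680262775
side 474.57996000877137 474.57996000877137 250.64888165040088 193.45501405643074 [ 1.19220596 -1.91350609  1.22819728] [0.50865128 0.23797522 0.54902797]
unit 0.79 [201.2, 173.7, 310.9, 258.2] 254.7 215.7 6675
dial_top 0.93 [203.0, 173.6, 302.1, 257.1] 254.3 215.9 6419
handle 0.87 [230.1, 214.7, 302.4, 253.3] 265.9 233.7 1905
salt_mid 0.77 [225.0, 144.3, 248.9, 189.3] 236.1 166.3 888
top 368.7615656871508 368.7615656871508 258.92353560736535 188.38974533381077 [ 2.1765863  -2.21538621  0.0617932 ] [0.30711189 0.55030974 0.92414099]
unit 0.71 [234.3, 130.5, 303.2, 230.4] 268.0 177.8 4763
dial_top 0.94 [232.5, 136.6, 302.2, 229.7] 268.5 177.1 4516
handle 0.5 [247.6, 209.1, 279.2, 230.7] 261.8 222.6 211
salt_mid 0.58 [255.1, 134.8, 272.9, 158.7] 265.4 146.3 286
```

View pics/a.png

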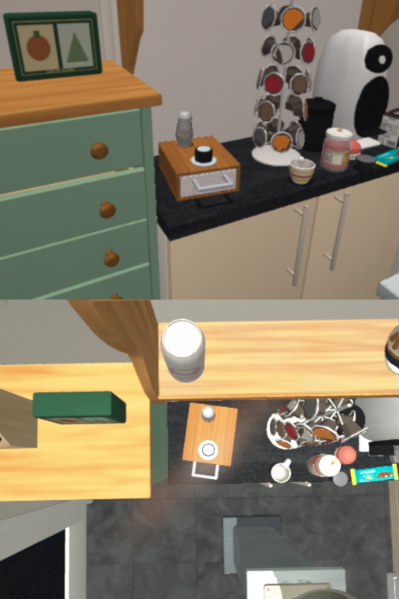

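Run:
```python
import cv2,numpy as np
a=cv2.imread('pics/side.png')[135:265,190:320]; b=cv2.imread('pics/top.png')[120:240,215:335]
cv2.imwrite('pics/b.png',np.hstack([cv2.resize(a,(400,400),interpolation=cv2.INTER_CUBIC),cv2.resize(b,(400,400),interpolation=cv2.INTER_CUBIC)]))
```

```text
(no output)
```

View pics/b.png

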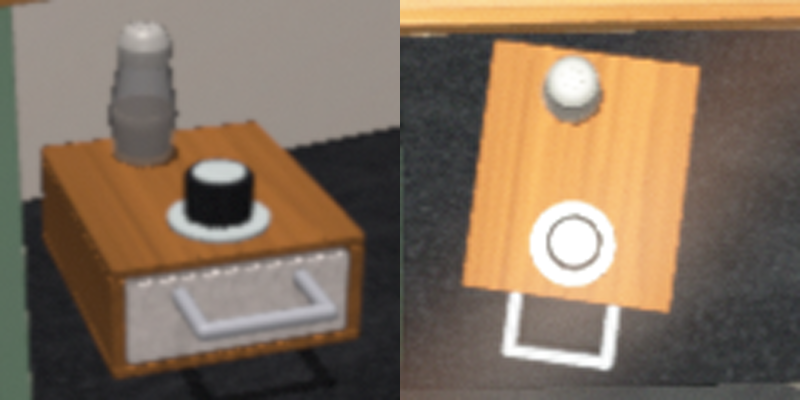

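```bash
cat > fit.py <<'E'
import cv2,numpy as np
from scipy.optimize import least_squares
C={'s':(474.58,250.649,193.455,[1.19220596,-1.91350609,1.22819728],[0.50865128,0.23797522,0.54902797],400/130,190,135,0),
'o':(368.7616,258.9235,188.3897,[2.1765863,-2.21538621,0.0617932],[0.30711189,0.55030974,0.92414099],400/120,215,120,400)}
def proj(c,P):
    f,cx,cy,r,t=C[c][:5]
    return cv2.projectPoints(np.array([P],float),np.array(r),np.array(t),np.array([[f,0,cx],[0,f,cy],[0,0,1.]]),None)[0].ravel()
def px(c,u,v):
    k,ox,oy,off=C[c][5:]; return np.array([(u-off+.5)/k-.5+ox,(v+.5)/k-.5+oy])
# label: (local x,y,z) ; dial y = d, salt xs,ys ; handle y = h
obs=[('o',(.09,.075,.07),496,41),('o',(.09,-.075,.07),700,67),('o',(-.09,-.075,.07),669,312),('o',(-.09,.075,.07),465,287),
('o','dial',574,241),('o','h1',508,352),('o','h2',608,365),
('s',(-.09,.075,.07),118,277),('s',(-.09,-.075,.07),362,241),('s',(.09,.075,.07),42,147),('s','dial',220,172),
('s',(-.09,.075,0),118,375),('s',(-.09,-.075,0),362,338),('s','h1',203,332),('s','h2',335,312),
('s','sb',144,153)]
def W(p,l):
    x,y,a,d,h,sx,sy=p[:7]
    L={'dial':(-.05,d,.101),'h1':(-.132,h+.036,.048),'h2':(-.132,h-.036,.048),'sb':(sx,sy,.07)}.get(l,l) if isinstance(l,str) else l
    c,s=np.cos(a),np.sin(a); return [x+c*L[0]-s*L[1],y+s*L[0]+c*L[1],L[2]]
def res(p): 
    return np.concatenate([(proj(c,W(p,l))-px(c,u,v)) for c,l,u,v in obs]+[[ (p[5]-.0575)*1e3]])
if __name__=='__main__':
    r=least_squares(res,[.6,.4,0,0,0,.05,0],loss='soft_l1')
    print(r.x.round(4)); print(res(r.x)[:-1].reshape(-1,2).round(1).tolist())
    for l in ['dial','h1','h2','sb',(-.09,0,.048)]: print(l,np.round(W(r.x,l),4))
E
python3 fit.py
```

```text
[ 0.5893  0.2718 -0.1449  0.0012  0.0009  0.0574  0.0153]
[[-0.3, 0.2], [0.3, 0.3], [0.5, 1.0], [-0.7, 0.5], [-0.3, 1.1], [0.2, 0.1], [-0.5, -0.0], [-1.0, -2.9], [2.2, -3.4], [-0.3, -1.3], [0.1, -0.6], [-0.3, 1.1], [0.1, -0.4], [1.0, -0.5], [-1.2, -0.7], [-0.1, -0.6]]
dial [0.54   0.2803 0.101 ]
h1 [0.464  0.3275 0.048 ]
h2 [0.4536 0.2562 0.048 ]
sb [0.6483 0.2787 0.07  ]
(-0.09, 0, 0.048) [0.5002 0.2848 0.048 ]
```

Run:
```python
from fit import *
def ray(c,u,v,z):
    f,cx,cy,r,t=C[c][:5]; R=cv2.Rodrigues(np.array(r))[0]; o=-R.T@np.array(t)
    d=R.T@np.array([(u-cx)/f,(v-cy)/f,1]); return (o+d*(z-o[2])/d[2]).round(3)
k=1/.78
print('worktop edge', ray('o',168*k,(470-300)*k,0), ray('o',168*k,(410-300)*k,0),'front edge',ray('o',250*k,(483-300)*k,0))
print('dresser top edge by z',[(z,ray('o',150*k,(495-300)*k,z)) for z in (.1,.2,.3,.4)])
print('side corner',[(z,ray('s',160*k,100*k,z)) for z in (.1,.2,.3,.4)])
print('shelf',[(z,ray('o',250*k,97*k,z)) for z in (.2,.3,.4,.5)])
im=cv2.imread('pics/side.png')
for c in 'so':
    f,cx,cy,r,t=C[c][:5]; R=cv2.Rodrigues(np.array(r))[0]; print(c,(-R.T@np.array(t)).round(2))
```

```text
worktop edge [0.482 0.411 0.   ] [0.682 0.408 0.   ] front edge [0.435 0.141 0.   ]
dresser top edge by z [(0.1, array([0.413, 0.453, 0.1  ])), (0.2, array([0.423, 0.435, 0.2  ])), (0.3, array([0.434, 0.417, 0.3  ])), (0.4, array([0.445, 0.399, 0.4  ]))]
side corner [(0.1, array([0.93 , 0.233, 0.1  ])), (0.2, array([0.621, 0.35 , 0.2  ])), (0.3, array([0.313, 0.466, 0.3  ])), (0.4, array([0.004, 0.583, 0.4  ]))]
shelf [(0.2, array([0.676, 0.169, 0.2  ])), (0.3, array([0.653, 0.186, 0.3  ])), (0.4, array([0.63 , 0.204, 0.4  ])), (0.5, array([0.608, 0.222, 0.5  ]))]
s [-0.13  0.63  0.44]
o [0.51 0.3  0.95]
```

```bash
cat > h.py <<'E'
import numpy as np
from plant import robot
from scipy.spatial.transform import Rotation as Ro
def row(p,yaw):
    s=robot.read_state(); R=Ro.from_rotvec(s['orientation'])
    c,n=np.cos(yaw),np.sin(yaw); D=Ro.from_matrix(np.array([[-n,c,0],[c,n,0],[0,0,-1]]).T)
    return (R.inv().apply(np.array(p)-s['tool_pos'])).round(4).tolist()+((R.inv()*D).as_rotvec()/np.pi).round(4).tolist()
def st():
    s=robot.read_state(); R=Ro.from_rotvec(s['orientation']).as_matrix()
    print(round(s['t'],2),s['tool_pos'].round(4),'yaw',np.arctan2(R[1,1],R[0,1]).round(3),'zz',R[:,2].round(3),'F',np.round(s['force'],1),'M',np.round(s['wrist_torque'],2),'op',round(s['opening'],4),round(s['gripper_force'],1),'q',np.round(s['q'],2))
E
python3 - <<'E'
from h import *
for p in [(.38,-.2,.26),(.38,.15,.26),(.54,.28,.26)]: print(row(p,-1.62))
st()
E
```

```text
[0.2978, -0.2907, -0.0274, -0.0, 0.0, 0.1175]
[0.4079, -0.6229, -0.0274, -0.0, 0.0, 0.1175]
[0.6006, -0.696, -0.0274, -0.0, 0.0, 0.1175]
0.5 [ 0.1886 -0.5696  0.2326] yaw -1.251 zz [-0.  0. -1.] F [-0.5 -0.5  0.5] M [-0.02  0.03 -0.06] op 0.0928 0.0 q [-1.34  0.13  1.49 -0.    1.52 -0.09]
```

```bash
python3 -m handwheel '[[-1,0.298,-0.291,-0.027,0,0,0.1175],[-1,0.298,-0.291,-0.027,0,0,0.1175],[-1,0.298,-0.291,-0.027,0,0,0.1175],[-1,0.298,-0.291,-0.027,0,0,0.1175],[-1,0.298,-0.291,-0.027,0,0,0.1175],[-1,0.298,-0.291,-0.027,0,0,0.1175],[-1,0.298,-0.291,-0.027,0,0,0.1175],[-1,0.408,-0.623,-0.027,0,0,0.1175],[-1,0.408,-0.623,-0.027,0,0,0.1175],[-1,0.408,-0.623,-0.027,0,0,0.1175],[-1,0.408,-0.623,-0.027,0,0,0.1175],[-1,0.408,-0.623,-0.027,0,0,0.1175],[-1,0.408,-0.623,-0.027,0,0,0.1175],[-1,0.601,-0.696,-0.027,0,0,0.1175],[-1,0.601,-0.696,-0.027,0,0,0.1175],[-1,0.601,-0.696,-0.027,0,0,0.1175],[-1,0.601,-0.696,-0.027,0,0,0.1175],[-1,0.601,-0.696,-0.027,0,0,0.1175],[-1,0.601,-0.696,-0.027,0,0,0.1175]]' >/dev/null
python3 - <<'E'
from h import *
import cv2
st()
p=robot.read_camera('wrist'); cv2.imwrite('pics/w1.png',p['frame'][:,:,::-1])
print({k:v for k,v in p.items() if k!='frame'})
E
```

```text
2.88 [0.5399 0.2796 0.2599] yaw -1.62 zz [-0. -0. -1.] F [-0.9 -0.2 -0. ] M [-0.02  0.05  0.02] op 0.0933 0.0 q [ 0.39  0.14  1.43 -0.    1.57  2.01]
{'fx': 310.67683849091907, 'fy': 310.67683849091907, 'cx': 260.1648115094492, 'cy': 193.59544244898572, 'T_tool_cam': array([[-7.57765688e-04, -9.54612548e-01, -2.97849472e-01,
         8.29634912e-02],
       [ 9.99997829e-01, -1.30153601e-03,  1.62732726e-03,
        -1.00807601e-03],
       [-1.94112884e-03, -2.97847593e-01,  9.54611462e-01,
        -1.53641485e-01],
       [ 0.00000000e+00,  0.00000000e+00,  0.00000000e+00,
         1.00000000e+00]]), 'shot': 3}
```

View pics/w1.png

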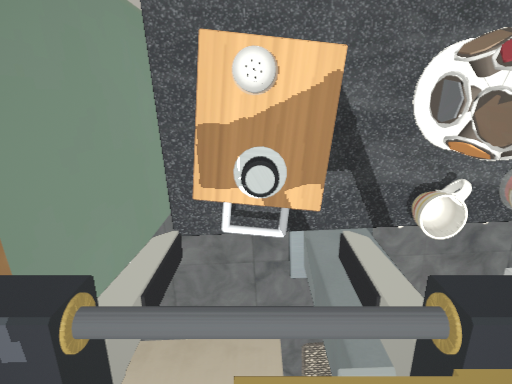

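```bash
cat >> h.py <<'E'
def wray(u,v,z,p,s):
    T=np.array(p['T_tool_cam']); R=Ro.from_rotvec(s['orientation']).as_matrix()
    o=R@T[:3,3]+s['tool_pos']; d=R@T[:3,:3]@np.array([(u-p['cx'])/p['fx'],(v-p['cy'])/p['fy'],1])
    return (o+d*(z-o[2])/d[2]).round(4)
E
python3 - <<'E'
from h import *
s=robot.read_state(); p=robot.read_camera('wrist')
for n,u,v,z in [('dial',261,180,.101),('disc',260,173,.074),('h1',224,231,.048),('h2',285,234,.048),('salt',255,69,.16),('bl',201,30,.07),('br',346,45,.07),('fr',321,211,.07),('fl',194,199,.07)]: print(n,wray(u,v,z,p,s))
print(row((.54,.28,.097),-1.62))
E
```

```text
dial [0.5402 0.2791 0.101 ]
disc [0.5412 0.2801 0.074 ]
h1 [0.4611 0.3303 0.048 ]
h2 [0.4529 0.2523 0.048 ]
salt [0.6431 0.2788 0.16  ]
bl [0.6891 0.3314 0.07  ]
br [0.6682 0.1867 0.07  ]
fr [0.4906 0.2106 0.07  ]
fl [0.5131 0.3585 0.07  ]
[-0.0001, -0.0005, 0.1634, -0.0001, -0.0003, -0.0002]
```

```bash
python3 -m handwheel '[[-1,0,0,0.05,0,0,0],[-1,0,0,0.1,0,0,0],[-1,0,0,0.14,0,0,0],[-1,0,0,0.163,0,0,0],[-1,0,0,0.163,0,0,0],[1,0,0,0.163,0,0,0],[1,0,0,0.163,0,0,0],[1,0,0,0.163,0,0,0],[1,0,0,0.163,0,0,0],[1,0,0,0.163,0,0,0],[1,0,0,0.163,0,0,0]]' 30; python3 -c "
from h import *;st()"
```

```text
t: 4.35
tool_pos: [0.5403, 0.28, 0.0966]
orientation: [3.141, -0.077, -0.0]
force: [-0.5, 0.3, 0.3]
opening: 0.0394
gripper_force: 30.0
4.35 [0.5403 0.28   0.0966] yaw -1.62 zz [-0. -0. -1.] F [-0.5  0.3  0.3] M [ 0.03  0.01 -0.01] op 0.0394 30.0 q [ 0.39  0.25  1.6  -0.    1.28  2.01]
```

```bash
python3 -m handwheel '[[1,0,0,0,0,0,-0.055],[1,0,0,0,0,0,-0.11],[1,0,0,0,0,0,-0.165],[1,0,0,0,0,0,-0.22],[1,0,0,0,0,0,-0.275],[1,0,0,0,0,0,-0.33],[1,0,0,0,0,0,-0.385],[1,0,0,0,0,0,-0.44],[1,0,0,0,0,0,-0.47],[1,0,0,0,0,0,-0.47]]'; python3 -c "
from h import *;st()"
```

```text
t: 5.6
tool_pos: [0.5417, 0.2785, 0.0965]
orientation: [2.373, 2.055, 0.0]
force: [6.6, -5.6, -2.8]
opening: 0.0393
gripper_force: 30.0
5.6 [0.5417 0.2785 0.0965] yaw -0.144 zz [ 0.002 -0.002 -1.   ] F [ 6.6 -5.6 -2.8] M [-1.07 -1.18 -0.45] op 0.0393 30.0 q [ 0.39  0.26  1.6  -0.    1.28  0.54]
```

```bash
python3 -m handwheel '[[1,0,0,0,0,0,-0.03],[1,0,0,0,0,0,-0.05],[1,0,0,0,0,0,-0.05]]'>/dev/null; python3 -c "
from h import *;st()"
```

```text
5.97 [0.5418 0.2786 0.0965] yaw 0.014 zz [ 0.002 -0.002 -1.   ] F [ 5.8 -7.  -0.5] M [-1.33 -0.94  0.07] op 0.0391 30.0 q [ 0.39  0.26  1.6  -0.    1.28  0.38]
```

```bash
python3 -m handwheel '[[1,0,0,0,0,0,-0.03],[1,0,0,0,0,0,-0.05],[1,0,0,0,0,0,-0.05]]'>/dev/null; python3 -c "
from h import *;st()"
```

```text
6.35 [0.542  0.2786 0.0965] yaw 0.171 zz [ 0.003 -0.002 -1.   ] F [ 8.8 -5.4 -1.4] M [-1.12 -1.5   0.16] op 0.0392 30.0 q [ 0.39  0.26  1.6  -0.    1.28  0.22]
```

```bash
python3 -m handwheel '[[1,0,0,0,0,0,-0.03],[1,0,0,0,0,0,-0.05],[1,0,0,0,0,0,-0.05]]'>/dev/null; python3 -c "
from h import *;st()"
```

```text
6.72 [0.5423 0.2786 0.0966] yaw 0.328 zz [ 0.003 -0.002 -1.   ] F [ 9.9 -4.6 -4.2] M [-0.95 -1.67 -0.11] op 0.0394 30.0 q [ 0.39  0.26  1.6  -0.    1.28  0.07]
```

```bash
python3 -m handwheel '[[1,0,0,0,0,0,-0.03],[1,0,0,0,0,0,-0.05],[1,0,0,0,0,0,-0.05]]'>/dev/null; python3 -c "
from h import *;st()"
```

```text
7.1 [0.5425 0.2787 0.0966] yaw 0.485 zz [ 0.004 -0.002 -1.   ] F [10.  -4.3 -9.1] M [-0.85 -1.77  0.08] op 0.0391 30.0 q [ 0.39  0.26  1.6  -0.    1.28 -0.09]
```

```bash
python3 -m handwheel '[[1,0,0,0,0,0,-0.03],[1,0,0,0,0,0,-0.05],[1,0,0,0,0,0,-0.05]]'>/dev/null; python3 -c "
from h import *;st()"
```

```text
7.47 [0.5427 0.2789 0.0966] yaw 0.642 zz [ 0.004 -0.001 -1.   ] F [12.  -3.4 -6.3] M [-0.71 -2.15 -0.06] op 0.0393 30.0 q [ 0.39  0.26  1.6  -0.    1.28 -0.25]
```

```bash
python3 -m handwheel '[[1,0,0,0,0,0,-0.03],[1,0,0,0,0,0,-0.05],[1,0,0,0,0,0,-0.05]]'>/dev/null; python3 -c "
from h import *;st()"
```

```text
7.85 [0.5425 0.2794 0.0967] yaw 0.799 zz [ 0.004 -0.    -1.   ] F [ 9.1 -2.7 -7. ] M [-0.38 -1.87 -0.07] op 0.0395 30.0 q [ 0.39  0.26  1.6  -0.    1.28 -0.41]
```

```bash
python3 -m handwheel '[[1,0,0,0,0,0,-0.03],[1,0,0,0,0,0,-0.05],[1,0,0,0,0,0,-0.05]]'>/dev/null; python3 -c "
from h import *;st()"
```

```text
8.22 [0.5425 0.2795 0.0966] yaw 0.956 zz [ 0.004 -0.    -1.   ] F [11.  -0.3 -4.1] M [-0.18 -2.28  0.11] op 0.0393 30.0 q [ 0.39  0.26  1.6  -0.    1.28 -0.56]
```

```bash
python3 -m handwheel '[[1,0,0,0,0,0,-0.03],[1,0,0,0,0,0,-0.05]]'>/dev/null; python3 -c "
from h import *;st()"
```

```text
8.47 [0.5424 0.2797 0.0966] yaw 1.114 zz [ 0.004  0.    -1.   ] F [ 0.2  4.  -1.7] M [ 1.01 -0.23 -0.4 ] op 0.0395 30.0 q [ 0.39  0.26  1.6  -0.    1.28 -0.72]
```

```bash
python3 -m handwheel '[[0.2,0,0,0,0,0,0],[0.2,0,0,0,0,0,0]]'; python3 -c "
from h import *;st();print(row((.543,.278,.097),1.11))"
```

```text
t: 8.72
tool_pos: [0.5421, 0.2799, 0.0966]
orientation: [0.713, 3.056, 0.002]
force: [8.7, -0.2, -5.3]
opening: 0.039
gripper_force: 30.0
8.72 [0.5421 0.2799 0.0966] yaw 1.113 zz [ 0.003  0.    -1.   ] F [ 8.7 -0.2 -5.3] M [ 0.17 -1.66 -0.09] op 0.039 30.0 q [ 0.39  0.26  1.6  -0.    1.28 -0.72]
[-0.0017, -0.0013, -0.0004, 0.0006, 0.0009, 0.0008]
```

```bash
python3 -m handwheel '[[-0.3,0,0,0,0,0,0],[-0.3,0,0,0,0,0,0],[-0.3,0,0,0,0,0,0],[-0.3,-0.001,-0.001,0,0,0,0]]'; python3 -c "
from h import *;st();print(row((.543,.278,.097),1.11))"
```

```text
t: 9.22
tool_pos: [0.5407, 0.2788, 0.0966]
orientation: [-0.712, -3.06, 0.0]
force: [-0.2, -0.2, -1.2]
opening: 0.0603
gripper_force: 0.0
9.22 [0.5407 0.2788 0.0966] yaw 1.113 zz [-0. -0. -1.] F [-0.2 -0.2 -1.2] M [ 0.   -0.15 -0.02] op 0.0603 0.0 q [ 0.39  0.25  1.6   0.    1.28 -0.72]
[-0.0024, 0.0003, -0.0004, -0.0, -0.0001, 0.0011]
```

```bash
python3 -m handwheel '[[-0.3,-0.002,0,0,0,0,0],[1,-0.002,0,0,0,0,0],[1,-0.002,0,0,0,0,0],[1,-0.002,0,0,0,0,0],[1,-0.002,0,0,0,0,0]]' 60 >/dev/null; python3 -c "
from h import *;st()"; python3 -m handwheel '[[1,0,0,0,0,0,-0.03]]' >/dev/null;python3 -c "
from h import *;st()"; python3 -m handwheel '[[1,0,0,0,0,0,-0.03]]' >/dev/null;python3 -c "
from h import *;st()"
```

```text
9.85 [0.5432 0.2791 0.0968] yaw 1.113 zz [ 0.002  0.002 -1.   ] F [ 3.7  7.  -3.8] M [ 0.88 -0.73  0.02] op 0.0388 60.0 q [ 0.39  0.26  1.6   0.    1.28 -0.72]
9.97 [0.5441 0.279  0.0968] yaw 1.208 zz [ 0.004  0.003 -1.   ] F [ 14.9   6.8 -14.4] M [ 1.15 -2.6  -1.25] op 0.0391 60.0 q [ 0.39  0.26  1.6   0.    1.28 -0.82]
10.1 [0.5455 0.2789 0.0968] yaw 1.302 zz [ 0.006  0.003 -1.   ] F [ 15.2   7.9 -12.4] M [ 1.34 -2.91 -2.16] op 0.0386 60.0 q [ 0.39  0.26  1.6   0.    1.28 -0.91]
```

```bash
python3 -m handwheel '[[-0.3,0,0,0,0,0,0.03],[-0.3,0,0,0,0,0,0.03],[-0.3,0,0,0,0,0,0.03],[-0.3,0,0,0,0,0,0.03],[-0.3,0,0,0,0,0,0.03]]' >/dev/null; python3 -c "
from h import *;st();print(row((.542,.2800,.0966),1.2))"
```

```text
10.72 [0.5426 0.2779 0.0966] yaw 1.208 zz [ 0. -0. -1.] F [ 0.5 -0.4  0.6] M [ 0.05 -0.12  0.03] op 0.0603 0.0 q [ 0.39  0.26  1.6  -0.    1.29 -0.82]
[0.0013, 0.0018, 0.0, 0.0, 0.0, 0.0025]
```

```bash
python3 -m handwheel '[[-0.3,0.001,0.002,0,0,0,0],[1,0.001,0.002,0,0,0,0],[1,0.001,0.002,0,0,0,0],[1,0.001,0.002,0,0,0,0],[1,0.001,0.002,0,0,0,0]]' 60 >/dev/null; python3 -c "
from h import *;st()"; python3 -m handwheel '[[1,0,0,0,0,0,0.02],[1,0,0,0,0,0,0.04]]' >/dev/null;python3 -c "
from h import *;st()"; python3 -m handwheel '[[1,0,0,0,0,0,0.03]]' >/dev/null;python3 -c "
from h import *;st()"; python3 -m handwheel '[[1,0,0,0,0,0,0.03]]' >/dev/null;python3 -c "
from h import *;st()"; python3 -m handwheel '[[1,0,0,0,0,0,0.033]]' >/dev/null;python3 -c "
from h import *;st()"
```

```text
11.35 [0.5423 0.28   0.0966] yaw 1.207 zz [-0. -0. -1.] F [-0.7 -1.7 -0.1] M [-0.11 -0.06  0.  ] op 0.039 60.0 q [ 0.39  0.26  1.6  -0.    1.29 -0.81]
11.6 [0.5423 0.2799 0.0967] yaw 1.08 zz [-0. -0. -1.] F [-0.3 -1.  -2.1] M [-0.09 -0.23  0.15] op 0.0389 60.0 q [ 0.39  0.26  1.6  -0.    1.29 -0.69]
11.72 [0.5423 0.2799 0.0966] yaw 0.985 zz [-0. -0. -1.] F [-0.2  0.4  0.2] M [-0.06 -0.23 -0.01] op 0.0391 60.0 q [ 0.39  0.26  1.6  -0.    1.29 -0.59]
11.85 [0.5423 0.2798 0.0966] yaw 0.89 zz [-0. -0. -1.] F [-0.2 -0.7  0.5] M [-0.09 -0.14 -0.07] op 0.0389 60.0 q [ 0.39  0.26  1.6  -0.    1.29 -0.5 ]
11.97 [0.5423 0.2798 0.0967] yaw 0.786 zz [-0. -0. -1.] F [-3.  -2.2  1.2] M [-0.27  0.09  0.17] op 0.0392 60.0 q [ 0.39  0.26  1.6  -0.    1.29 -0.39]
```

```bash
python3 -m handwheel '[[1,0,0,0,0,0,0.05],[1,0,0,0,0,0,0.1],[1,0,0,0,0,0,0.15],[1,0,0,0,0,0,0.2],[1,0,0,0,0,0,0.25],[1,0,0,0,0,0,0.267],[1,0,0,0,0,0,0.267]]' >/dev/null;python3 -c "
from h import *;st()"; python3 -m handwheel '[[-0.3,0,0,0,0,0,0],[-0.3,0,0,0,0,0,0],[-0.3,0,0,0,0,0,0]]' >/dev/null;python3 -c "
from h import *;st()"; python3 -m handwheel '[[-0.3,0,0,-0.05,0,0,0],[-0.3,0,0,-0.09,0,0,0],[-0.35,0,0,-0.09,0,0,0]]'>/dev/null;python3 -c "
from h import *;st();print(row((.45,.293,.187),-.145));print(row((.457,.293,.053),-.145))"
```

```text
12.85 [0.542  0.2797 0.0966] yaw -0.049 zz [-0.001 -0.001 -1.   ] F [-3.3 -3.1  2.4] M [-0.64  0.49 -0.01] op 0.039 60.0 q [ 0.39  0.26  1.6  -0.    1.29  0.44]
13.22 [0.5426 0.2803 0.0967] yaw -0.049 zz [ 0.  0. -1.] F [ 0.   0.5 -0.3] M [-0.08 -0.09  0.04] op 0.0598 0.0 q [0.39 0.26 1.6  0.   1.29 0.44]
13.6 [0.545  0.2813 0.1917] yaw -0.049 zz [ 0.008  0.003 -1.   ] F [-0.3  0.6  0.1] M [-0.1  -0.09  0.  ] op 0.0627 0.0 q [0.39 0.18 1.51 0.   1.44 0.44]
[0.007, -0.0955, 0.004, 0.0024, -0.0013, 0.0306]
[0.0069, -0.0895, 0.138, 0.0024, -0.0013, 0.0306]
```

```bash
python3 -m handwheel '[[0.25,0.006,-0.05,0.004,0,0,0.03],[0.25,0.006,-0.086,0.004,0,0,0.03],[0.25,0.006,-0.086,0.004,0,0,0.03],[0.25,0.006,-0.086,0.004,0,0,0.03]]' >/dev/null;python3 -c "
from h import *;st();print(row((.46,.292,.046),-.145))
import cv2
s=robot.read_state();p=robot.read_camera('wrist'); cv2.imwrite('pics/w2.png',p['frame'][:,:,::-1])"
```

```text
14.1 [0.4571 0.2903 0.1823] yaw -0.143 zz [ 0. -0. -1.] F [ 0.5 -0.5 -0.8] M [ 0.01 -0.03 -0.02] op 0.035 0.0 q [ 0.47  0.    1.72 -0.    1.42  0.61]
[0.0021, 0.0026, 0.1363, 0.0001, 0.0, 0.0006]
```

View pics/w2.png

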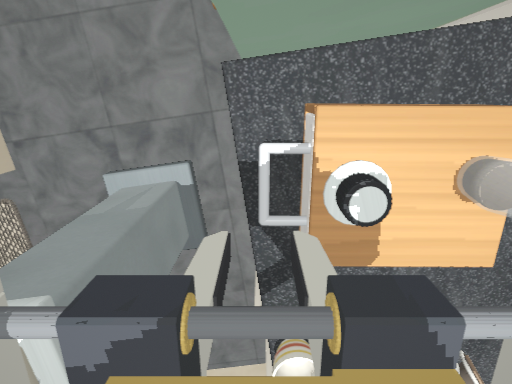

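```bash
python3 -c "
from h import *
s=robot.read_state();p=robot.read_camera('wrist')
print(wray(264.5,147,.05,p,s),wray(264.5,224,.05,p,s),wray(366,203,.101,p,s))"; python3 -m handwheel '[[0.25,0.002,0.003,0.05,0,0,0],[0.25,0.002,0.003,0.09,0,0,0],[0.25,0.002,0.003,0.11,0,0,0],[0.25,0.002,0.003,0.11,0,0,0]]'
```

```text
[0.4667 0.3288 0.05  ] [0.4559 0.2528 0.05  ] [0.5413 0.2807 0.101 ]
t: 14.7
tool_pos: [0.4592, 0.2908, 0.0704]
orientation: [-2.375, -2.055, 0.006]
force: [-0.8, 0.4, -0.3]
opening: 0.035
gripper_force: 0.0
```

```bash
python3 -m handwheel '[[0.25,0,0.001,0.013,0,0,0],[0.25,0,0.001,0.025,0,0,0],[0.25,0,0.001,0.025,0,0,0],[1,0,0.001,0.025,0,0,0],[1,0,0.001,0.025,0,0,0],[1,0,0.001,0.025,0,0,0],[1,0,0.001,0.025,0,0,0]]' 40 >/dev/null; python3 -c "
from h import *;st()"; python3 -m handwheel '[[1,0,-0.008,0,0,0,0],[1,0,-0.008,0,0,0,0]]' >/dev/null; python3 -c "
from h import *;st()"
```

```text
15.57 [0.4608 0.292  0.0481] yaw -0.144 zz [-0.  0. -1.] F [-4.2  1.   4.4] M [0.04 0.58 0.  ] op 0.0083 40.0 q [0.47 0.15 1.81 0.   1.17 0.61]
15.82 [0.4529 0.2932 0.0481] yaw -0.143 zz [ 0.  0. -1.] F [-0.3  1.4  4.8] M [ 0.04  0.16 -0.03] op 0.0086 40.0 q [0.48 0.14 1.83 0.   1.17 0.62]
```

```bash
python3 -m handwheel '[[1,0,-0.012,0,0,0,0],[1,0,-0.024,0,0,0,0],[1,0,-0.036,0,0,0,0],[1,0,-0.048,0,0,0,0],[1,0,-0.06,0,0,0,0],[1,0,-0.07,0,0,0,0],[1,0,-0.077,0,0,0,0],[1,0,-0.077,0,0,0,0]]' >/dev/null; python3 -c "
from h import *;st()"; python3 -m handwheel '[[1,0,-0.004,0,0,0,0],[1,0,-0.007,0,0,0,0],[1,0,-0.007,0,0,0,0]]' >/dev/null; python3 -c "
from h import *;st()"
```

```text
16.82 [0.3759 0.3046 0.048 ] yaw -0.143 zz [-0.001  0.001 -1.   ] F [-1.4  5.9  7.2] M [ 0.87  0.1  -0.01] op 0.0087 40.0 q [ 0.57 -0.01  1.99  0.    1.16  0.72]
17.2 [0.3717 0.3052 0.0481] yaw -0.144 zz [ 0.005  0.001 -1.   ] F [12.2  4.1 -2.8] M [ 0.64 -2.12  0.  ] op 0.0089 40.0 q [ 0.58 -0.02  2.   -0.    1.16  0.73]
```

```bash
python3 -m handwheel '[[0.3,0,0,0,0,0,0],[0.3,0,0,0,0,0,0],[0.3,0,0,0,0,0,0],[0.3,0,0,-0.03,0,0,0],[0.3,0,0,-0.07,0,0,0],[0.3,0,0,-0.12,0,0,0],[0.3,0,0,-0.16,0,0,0],[0.3,0,0,-0.16,0,0,0]]' >/dev/null; python3 -c "
from h import *;st()
import cv2
a=robot.read_camera('side')['frame'];b=robot.read_camera('wrist')['frame']; cv2.imwrite('pics/c.png',cv2.resize(np.vstack([a,b])[:,:,::-1],None,fx=.78,fy=.78))"
```

```text
18.2 [0.3715 0.306  0.2114] yaw -0.143 zz [ 0.005  0.003 -1.   ] F [-1.1 -0.   1. ] M [-0.1  -0.08 -0.02] op 0.0326 0.0 q [ 0.58 -0.19  1.84 -0.    1.48  0.73]
```

View pics/c.png

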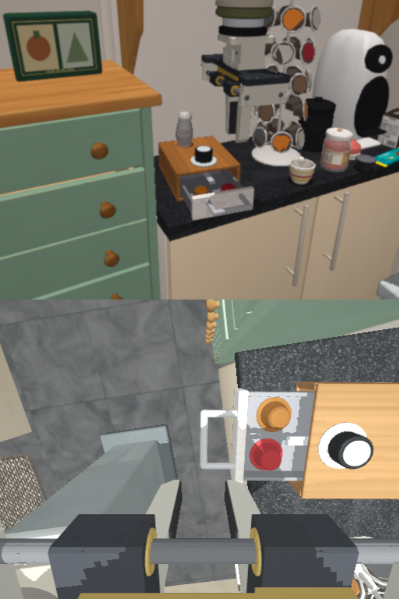

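```bash
python3 -c "
from h import *
s=robot.read_state();p=robot.read_camera('wrist')
m=np.all(p['frame']>150,axis=2)[150:210,240:300]; print(np.nonzero(m.mean(0)>.5)[0]+240)
print(wray(263,180,.05,p,s)); print(robot.close_job())"
```

```text
[258 259 260 261 262 263 264 265 266 294 295 296 297 298 299]
[0.3722 0.3058 0.05  ]
the job is handed in; nothing more can be done
None
```

The job is handed in. I wound the dial to its anticlockwise stop, then turned it 72° (three clicks) clockwise, which freed the drawer. I pulled the drawer about 90 mm by its handle until it met its stop. In the last pictures it was open, the salt shaker was still standing, and the gripper was clear of everything, at about 18 s.

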